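# Take the fuse out of the press-and-turn holder

## Task

The fuse in the grey isolating unit has blown. Push the red fuse carrier down against its spring, gently, and only until it just bottoms; keep it down while turning it anticlockwise to unlock it, draw it straight out of the unit, and lower it gently, fuse end down, into the hole of the blue stand so that it hangs upright on its lugs; then let go. Do not force the carrier, and leave the tape roll, the meter and the screwdriver where they are.

Things in the scene. Friction and masses are not known exactly. Their poses are not given: they have to be found in the camera images.
- carrier: Loose fuse carrier, 104 mm long, about 130 g, in the unit at the start. Origin at the centre of the fuse's lower end, z up to the head. Up from there: white fuse 17 mm in diameter to 30 mm; black stem 24 mm in diameter, 30 to 72 mm; three lugs, one along x, 36 to 42 mm up, reaching 18 mm from the axis, 5 mm wide; red fluted head 40 mm in diameter, 72 to 104 mm, to grip
- carrier_head (a point): Centre of the top of the red head, 104 mm above the carrier's origin. Locked, the head's underside is 24 mm above the collar. To unlock: push down to the hard stop, turn anticlockwise seen from above by 62 deg (free at 56, solid end stop at 70), still pushing; then the spring lifts it up to 4 mm and it pulls straight up
- unit: Grey isolating unit, fixed, 140 x 120 x 90 mm high, the fuse holder in the middle of its top. Origin at the centre of its underside, z up, x away from the face with the red and blue sockets. At the start the carrier's axes are parallel to it and its origin is 52 mm above this one
- holder (a point): Centre of the top of the black collar (53 mm in diameter, 100 mm above the bench), on the holder's axis. Its spring takes 2 to 3 N at first, then 200 N/m. The hard stop lies 4 to 20 mm down, differs each time, cannot be seen and must be felt. Only the last 1.5 mm above it clear the latch teeth. 9 to 15 N of push is right; over 20 N of contact force is damage
- stand: Blue stand, a fixed block 90 x 90 x 50 mm high with one upright round hole 28 mm in diameter through its middle. Origin at the centre of its underside. Over 40 N between the carrier and it is damage (a drop)
- stand_hole0 (a point): centre of the mouth of the hole in the stand, in its top, 50 mm above the bench. Seated, the carrier hangs with the undersides of its lugs on the top, its origin 36 mm below this point
- tape: roll of red tape lying flat, 68 mm in diameter, 19 mm high, origin at the centre of its underside; leave alone
- meter: yellow multimeter lying flat, 90 x 180 x 36 mm high (long side along its y), origin at the centre of its underside; leave alone
- driver: red screwdriver lying on the bench, 190 mm long along its x, less than 40 mm high; leave alone
Things that resemble listed ones, but are neither listed nor needed, are in the scene too. What is meant by the unit is not orange, pink or yellow, and is the larger of those in its own colour.

How it is judged:
By the outcome, as a careful person would: the job done as asked, in the order asked, and still so for the second after the job is handed in, with the robot touching nothing.
It also fails if it takes over 61 s, if anything falls off the work surface, if the arm or the gripper's body presses on something with over 40 N, if the wrist force passes 120 N, or if a joint passes its speed limit or range.

## Robot

A 7-joint arm with a two-finger parallel gripper is mounted at the origin on the work surface. World frame = base frame: x ahead of the robot, y to its left, z up, the work surface at z = 0. Lengths are in m, angles in rad, forces in N, time in s.
With the tool pointing down it reaches from about 0.4 to 0.85 m from the base axis. Payload 10.4 kg.
Tool frame: the origin (TCP) lies on the centre line of the jaws, within the pads' length; the fingertips stand 14 mm ahead of it and the grasp point (between the pads) lies 5 mm behind it (manip.tip_reach is the distance from the TCP to the fingertips, in m); z points along the fingers, y is the line along which they close (so a half turn about z gives the same grasp; the last joint's range is limited). The gripper opens to 85 mm and grips with 20 to 120 N. Pads are 22 mm wide; open, the fingers measure 114 mm over their backs; the gripper's body (76 mm by 85 mm) begins 54 mm behind the grasp point. The pads swing forward as they close: fully open they stand 13 mm farther back than shut.
Start: joints at [-1.209, 0.332, -0.065, 1.46, 0.022, 1.35, -0.088], TCP at [0.235, 0.579, 0.245] pointing down, gripper open.
Joint ranges: [-2.6, 2.6], [-0.5, 2.12], [-1.47, 1.34], [0.16, 2.42], [-1.27, 4.41], [0.06, 2.06], [-2.6, 2.6]. Speed limits (rad/s): [2.22, 2.22, 2.79, 2.79, 3.14, 3.14, 3.14].

## Interface

Orientations are given as a unit quaternion [x, y, z, w].
In Python, from workcell import manip gives the robot as it stands.
- The arm moves only by the shell command python3 -m pendant 'ROWS' [FORCE]. ROWS is JSON, a list of rows, each a list of 7 numbers: the shift along the tool's x, y, z in units of 50 mm (1.0 is 50 mm), then the turn, a rotation vector about the tool's x, y, z in units of 8 degrees (1.0 is 8 degrees), then the opening, from -1 (shut) to 1 (fully open), so that 0 is half open. In form: [[dx, dy, dz, ax, ay, az, jaw], ...]. A call has exactly 10 rows; each row is the pose to reach, as a shift and turn from the pose commanded when the call began, along the tool's axes at that moment; what a row does not reach only later rows make up. A row lasts 1/8 s, in which the tool goes at most 62.5 mm and 10.7 degrees, less where a joint would pass 70% of its speed; a pose out of reach is approached as far as the arm can. A call with a gripper value outside its range is refused whole. The fingers move at their own pace and stop on an object; FORCE is the grip in N (left out, the last holds). Time passes only in rows, so rows that repeat a pose let the fingers close, or fill a call up. It gives the time, the measured TCP pose, the force, the opening and the grip force at its end, in the units of the state.
- manip.get_obs(): the state, without advancing time (a new reading comes with each control period).
- manip.camera(name): name is "side" or "top"; returns (picture, depth): 480x640x3 uint8, red, green, blue; 480x640 float32, m along the optical axis (not along the pixel's ray), 0 where there is no reading.
- manip.get_calibration(name): a dict with "fx", "fy", "cx", "cy" (pixels), "xyz" and "orientation" of the camera in the world. Camera axes: x right, y up, looking along -z (the intrinsics and any distortion apply to the point x, -y, -z); pixel columns grow to the right and rows downward; lengths in m; the calibration is good to about 2 mm. A picture is of the moment at which its call begins. get_calibration takes no time and is no camera call.
- manip.hand_in(): hands the job in; it is judged then, once.
Trained networks look in the newest picture that a camera, given by its name, has taken for a name from the list of things; names that differ only in an ending like _2 or _b are one class to them, and where a whole thing is asked for, a point or a joint stands for the part that bears it (a point fixed in the world has none). Each returns a list of dicts, best first, with "p" (0 to 1); they miss things now and then, are a little off and sometimes report something else, mostly with a low value. They report only what shows in the picture. A call takes as long as a camera call. They do not tell look-alikes from the thing itself.
- manip.find_in(thing, camera): "box" ([left, top, right, bottom] in pixels, round what is visible of it).
- manip.trace(thing, camera): "pixels" (480x640 bool, what is visible of it) and "box" ([left, top, right, bottom] in pixels, round what is visible of it).
- manip.tip_of(thing, camera): "pixel" ([column, row] in pixels: a listed point, or the origin of a listed thing).
The state is a dict: "clock": time; "joint_pos": joint angles; "joint_velocities": joint speeds; "tau": joint torques, N m; "position": TCP position; "ee_rot": TCP orientation; "ft_force": force on the tool from outside, world axes, zero at the start; "torque": the same for the moment, N m; "grip_width": opening from 0.0 (shut) to 1.0 (fully open); "grasp_force": force on a finger pad.
Only numpy, scipy, OpenCV 4.12 (cv2) and the standard library are available. Lean on these libraries where they do the work, as an engineer would, in place of code of your own. Each camera call takes 0.05 s, during which the arm holds its last target. There are 200 camera calls.

## Working session

There is one attempt and no reset: what is moved stays moved. The work goes in short steps, Python scripts to look and compute and a shell command to move; the robot and the scene stay as the last step left them, time stands still between calls to the robot, and variables do not carry over. Pictures are saved under pics/ and viewed, at most 10 in all, crops included, and the job is handed in when it is done.

```bash
mkdir -p pics; cat > h.py <<'E'
import numpy as np, cv2
from scipy.spatial.transform import Rotation as R
from workcell import manip
def world(cam,uv,d):
    c=manip.get_calibration(cam); uv=np.atleast_2d(uv).astype(float); d=np.atleast_1d(d)
    p=np.c_[(uv[:,0]-c['cx'])/c['fx']*d,-(uv[:,1]-c['cy'])/c['fy']*d,-d]
    return R.from_quat(c['orientation']).apply(p)+np.array(c['xyz'])
def cloud(cam,depth):
    v,u=np.mgrid[:480,:640]
    return world(cam,np.c_[u.ravel(),v.ravel()],depth.ravel()).reshape(480,640,3)
def onplane(cam,uv,z):
    a=world(cam,uv,1.)[0]; o=np.array(manip.get_calibration(cam)['xyz']); return o+(a-o)*(z-o[2])/(a[2]-o[2])
E
python3 - <<'E'
from h import *
for n in('top','side'):
    p,d=manip.camera(n); cv2.imwrite(f'pics/{n}0.png',p[:,:,::-1]); np.save(f'{n}0.npy',d); cv2.imwrite(f'{n}0raw.png',p[:,:,::-1])
    print(n,manip.get_calibration(n))
    for t in('unit','carrier','stand','holder','carrier_head','stand_hole0'):
        if t in('holder','carrier_head','stand_hole0'):
            print(t,[(np.round(x['pixel']),round(x['p'],2)) for x in manip.tip_of(t,n)])
        else: print(t,[(np.round(x['box']),round(x['p'],2)) for x in manip.find_in(t,n)])
print(manip.get_obs())
E
```

```text
top {'fx': 514.9241279760248, 'fy': 514.9241279760248, 'cx': 320.34921522628485, 'cy': 240.2175163356718, 'xyz': array([0.38023   , 0.09725239, 1.15536339]), 'orientation': array([ 0.06329184, -0.06175057, -0.69685649,  0.71173874])}
unit [(array([246., 210., 320., 291.]), 0.87), (array([201., 133., 259., 199.]), 0.84), (array([254., 316., 337., 403.]), 0.69), (array([176., 228., 224., 282.]), 0.67)]
carrier [(array([269., 232., 291., 255.]), 0.63)]
stand [(array([417., 245., 468., 296.]), 0.62)]
holder [(array([281., 247.]), 0.97), (array([151., 364.]), 0.87), (array([227., 160.]), 0.75), (array([294., 357.]), 0.68), (array([198., 255.]), 0.65)]
carrier_head [(array([279., 245.]), 0.85), (array([357., 206.]), 0.65)]
stand_hole0 [(array([446., 270.]), 0.85)]
side {'fx': 455.1395675940214, 'fy': 455.1395675940214, 'cx': 310.45716019977476, 'cy': 236.45955271707732, 'xyz': array([ 0.2481632 , -0.60717469,  0.60473124]), 'orientation': array([ 0.4767311 , -0.08708374, -0.18159904,  0.8556668 ])}
unit [(array([133., 185., 211., 257.]), 0.98), (array([154., 242., 253., 328.]), 0.91), (arr
[... 510 characters left out ...]
'joint_pos': array([-1.20862854,  0.33215592, -0.06469118,  1.46007175,  0.02160188,
        1.34988432, -0.08848627]), 'joint_velocities': array([ 0.00038599, -0.00087954, -0.0010884 ,  0.0011042 , -0.00154528,
       -0.0011037 ,  0.00074236]), 'tau': array([-2.34051849e-04, -6.25099468e+01,  4.89716115e-02, -3.91779900e+01,
        1.63872493e-02,  1.49352309e-03,  5.29861279e-05]), 'position': array([0.23459187, 0.57934368, 0.24537855]), 'ee_rot': array([1.91195202e-01, 9.81552030e-01, 8.74645373e-05, 7.20555948e-06]), 'ft_force': array([ 0.68791233, -0.89461701,  0.63335671]), 'torque': array([ 0.0083204 , -0.02742716,  0.01542638]), 'grasp_force': 0.0, 'grip_width': 1.0021376437662168}
```

View pics/top0.png

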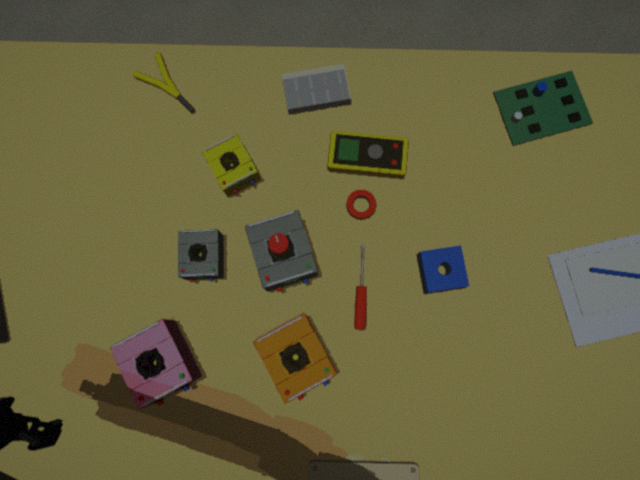

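View pics/side0.png

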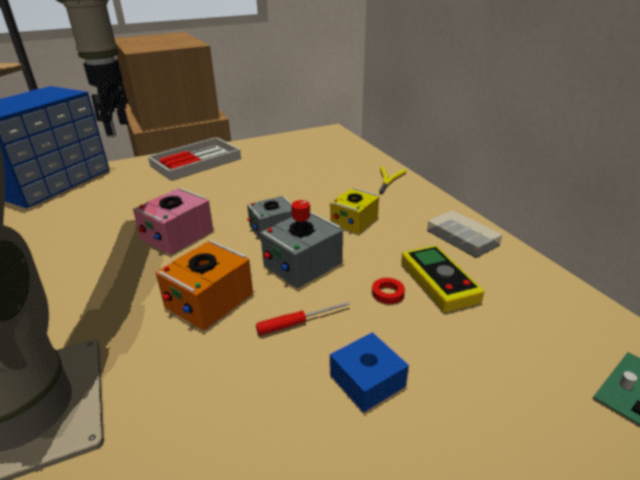

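Candidates in the top picture are the large grey unit (281,250) with the red carrier, a small grey one (200,254), yellow (230,163), pink (152,362) and orange (295,357). The large grey unit fits: it is the larger of the two grey ones and holds the carrier. I'll confirm it in a crop and measure.

```bash
python3 - <<'E'
from h import *
im=cv2.imread('top0raw.png'); cv2.imwrite('pics/crop1.png',cv2.resize(im[195:310,165:335],None,fx=4.5,fy=4.5,interpolation=cv2.INTER_CUBIC)[:600])
P={n:cloud(n,np.load(n+'0.npy')) for n in('top','side')}
def show(k,m,pts):
    q=pts[m]; r=cv2.minAreaRect((q[:,:2]*1000).astype(np.float32)); print(k,len(q),'z',np.round(np.median(q[:,2]),4),'mean',q.mean(0).round(4),'rect',np.round(r[0],1),np.round(r[1],1),round(r[2],1))
t=P['top']; d=np.load('top0.npy')
u,v=np.meshgrid(range(640),range(480))
def roi(a,b,c,e): return (u>a)&(u<c)&(v>b)&(v<e)&(d>0)
z=t[...,2]
show('bench',roi(340,250,355,330),t)
show('unit top',roi(240,200,325,300)&(z>.083)&(z<.095),t)
show('head',roi(262,225,298,262)&(z>.145),t)
show('head top',roi(262,225,298,262)&(z>.150)&(z<.162),t)
show('stand',roi(410,238,475,300)&(z>.044),t)
for uv,zz in(((279,244.5),.156),((281,247),.1),((446,270),.05)): print(uv,onplane('top',uv,zz).round(4))
s=P['side']
u2=u;d=np.load('side0.npy');z=s[...,2]
show('s head',roi(285,198,315,225)&(z>.125)&(z<.17),s)
show('s stand',roi(325,325,412,415)&(z>.044)&(z<.06),s)
show('s unit',roi(255,205,352,290)&(z>.084)&(z<.096),s)
for uv,zz in(((303,202),.156),((369,362),.05)): print('side',uv,onplane('side',uv,zz).round(4))
# head colour centroid, hole by colour
hsv=cv2.cvtColor(im,cv2.COLOR_BGR2HSV)
m=roi(262,225,298,262)&((hsv[...,0]<8)|(hsv[...,0]>172))&(hsv[...,1]>150)
print('head px',u[m].mean(),v[m].mean(),m.sum(),'box',u[m].min(),v[m].min(),u[m].max(),v[m].max())
E
```

```text
bench 1103 z -0.0008 mean [ 0.4754  0.0387 -0.0007] rect [476.4  38.7] [175.4  29.9] 0.7
unit top 3116 z 0.0894 mean [0.5503 0.1842 0.0895] rect [552.  184.6] [141.1 120. ] 18.7
head 330 z 0.1553 mean [0.551  0.1841 0.1551] rect [551.6 184.3] [39.3 39.3] 79.1
head top 318 z 0.1554 mean [0.5515 0.1843 0.1553] rect [551.6 184.5] [39.4 39. ] 76.7
stand 1605 z 0.0491 mean [ 0.5214 -0.1671  0.0491] rect [ 521.9 -167.7] [90.2 91.8] 9.9
(279, 244.5) [0.5487 0.1826 0.156 ]
(281, 247) [0.553 0.183 0.1  ]
(446, 270) [ 0.5184 -0.1707  0.05  ]
s head 369 z 0.1491 mean [0.5484 0.1755 0.1465] rect [550.8 183.2] [39.1 41. ] 3.0
s stand 2498 z 0.0504 mean [ 0.5207 -0.1715  0.0503] rect [ 522.6 -167.5] [92.2 91.9] 10.2
s unit 1627 z 0.0907 mean [0.5462 0.1689 0.0906] rect [551.4 184.5] [141.1 124.7] 18.8
side (303, 202) [0.5607 0.1896 0.156 ]
side (369, 362) [ 0.5212 -0.1724  0.05  ]
head px 278.3677419354839 243.64193548387098 310 box 268 234 289 253
```

View pics/crop1.png

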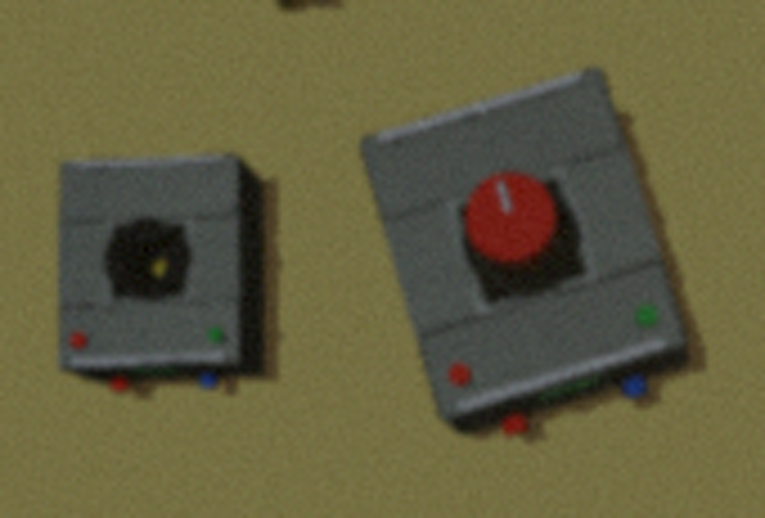

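The crop shows the large grey unit with the red carrier on top (head at top-picture pixel 278,244). The smaller grey one has an empty holder. The unit top measures 141x120 mm at z = 0.09 with yaw about 18.7°, and the head measures 39 mm at z = 0.155. Both cameras agree within 1 mm, so I'll move above it.

```bash
cat >> h.py <<'E'
def go(x,y,z):
    o=manip.get_obs(); r=R.from_quat(o['ee_rot']); d=np.array([x,y,z])-o['position']
    print('clock',round(o['clock'],2),'units',(r.inv().apply(d)/.05).round(3),'tilt/yaw',r.as_matrix()[:,2].round(4),np.degrees(np.arctan2(*r.as_matrix()[[1,0],0])).round(1),'q7',o['joint_pos'][6].round(2),'pos',o['position'].round(4),'F',o['ft_force'].round(2),'T',o['torque'].round(3))
E
python3 -m pendant '[[-0.8,-0.45,0.1,0,0,0.6,1],[-1.7,-0.95,0.2,0,0,1.2,1],[-2.6,-1.45,0.3,0,0,1.8,1],[-3.5,-1.95,0.4,0,0,2.5,1],[-4.4,-2.45,0.5,0,0,3.1,1],[-5.3,-2.95,0.6,0,0,3.7,1],[-6.2,-3.45,0.7,0,0,4.4,1],[-7.1,-3.95,0.8,0,0,5,1],[-8,-4.45,0.9,0,0,5.6,1],[-8.84,-4.95,0.9,0,0,6.25,1]]' 30
python3 -c "
from h import *
go(.5516,.1844,.2)"
```

```text
clock: 1.95
position: [0.5522, 0.1825, 0.2001]
ee_rot: [0.589, 0.808, -0.0, -0.0]
ft_force: [0.5, 0.7, -0.6]
grip_width: 0.995
grasp_force: 0.0
clock 1.95 units [0.039 0.001 0.002] tilt/yaw [-1.e-04 -0.e+00 -1.e+00] 107.8 q7 -0.01 pos [0.5522 0.1825 0.2001] F [ 0.49  0.65 -0.6 ] T [ 0.075 -0.044 -0.028]
```

```bash

python3 -m pendant '[[0,0,0.2,0,0,0,1],[0,0,0.4,0,0,0,1],[0,0,0.6,0,0,0,1],[0,0,0.8,0,0,0,0.6],[0,0,0.95,0,0,0,0.4],[0,0,1.05,0,0,0,0.2],[0,0,1.12,0,0,0,0.2],[0,0,1.18,0,0,0,0.2],[0,0,1.18,0,0,0,0.2],[0,0,1.18,0,0,0,0.2]]' 50
python3 -c "
from h import *
go(.5516,.1844,.141)
for n in('side',):
    p,d=manip.camera(n); cv2.imwrite('pics/s1.png',cv2.resize(p[150:290,220:400,::-1],None,fx=4,fy=4,interpolation=cv2.INTER_CUBIC))
p,d=manip.camera('top'); c=cloud('top',d)
"
```

```text
clock: 3.2
position: [0.5515, 0.184, 0.1415]
ee_rot: [0.588, 0.809, 0.0, 0.0]
ft_force: [0.0, -0.5, 0.5]
grip_width: 0.596
grasp_force: 0.0
clock 3.2 units [0.007 0.005 0.01 ] tilt/yaw [ 3.e-04  2.e-04 -1.e+00] 107.9 q7 0.0 pos [0.5515 0.184  0.1415] F [ 0.   -0.5   0.49] T [-0.063 -0.    -0.008]
```

View pics/s1.png

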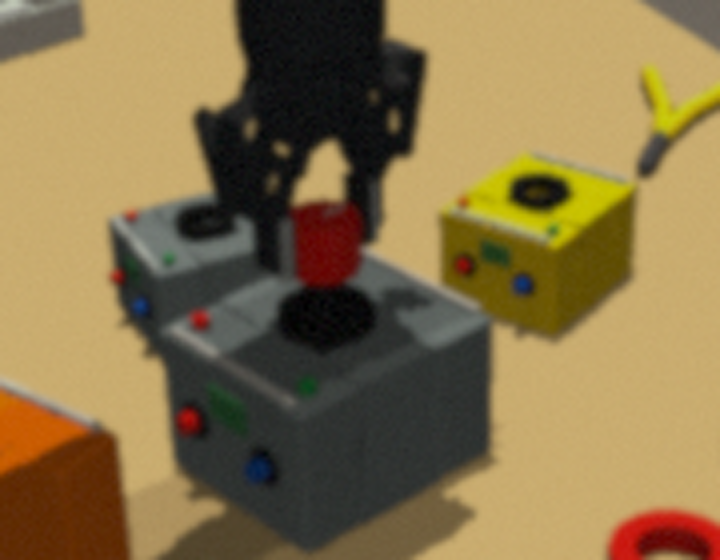

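The fingers straddle the head, with the head at about (328,245) in the crop and the tips clear of the collar. Closing now.

```bash

python3 -m pendant '[[0,0,0,0,0,0,0.1],[0,0,0,0,0,0,0],[0,0,0,0,0,0,-0.1],[0,0,0,0,0,0,-0.3],[0,0,0,0,0,0,-0.5],[0,0,0,0,0,0,-1],[0,0,0,0,0,0,-1],[0,0,0,0,0,0,-1],[0,0,0,0,0,0,-1],[0,0,0,0,0,0,-1]]' 50
python3 -c "
from h import *
go(.5516,.1844,.141)"
```

```text
clock: 4.55
position: [0.5516, 0.1841, 0.1415]
ee_rot: [0.588, 0.809, 0.0, 0.0]
ft_force: [3.5, 0.9, 2.9]
grip_width: 0.455
grasp_force: 50.1
clock 4.55 units [0.006 0.002 0.009] tilt/yaw [ 6.e-04  3.e-04 -1.e+00] 108.0 q7 0.0 pos [0.5516 0.1841 0.1415] F [3.52 0.93 2.87] T [ 0.358 -1.046  0.037]
```

```bash

python3 -m pendant '[[0,0.006,0.006,0,0,0,-1],[0,0.006,0.012,0,0,0,-1],[0,0.006,0.018,0,0,0,-1],[0,0.006,0.024,0,0,0,-1],[0,0.006,0.03,0,0,0,-1],[0,0.006,0.036,0,0,0,-1],[0,0.006,0.042,0,0,0,-1],[0,0.006,0.05,0,0,0,-1],[0,0.006,0.06,0,0,0,-1],[0,0.006,0.06,0,0,0,-1]]'
python3 -c "
from h import *
go(.5516,.1844,.141)"
```

```text
clock: 5.8
position: [0.5517, 0.1841, 0.1383]
ee_rot: [0.588, 0.809, 0.0, -0.0]
ft_force: [3.3, 0.9, 3.3]
grip_width: 0.452
grasp_force: 50.2
clock 5.8 units [ 0.007  0.001 -0.055] tilt/yaw [ 0.e+00  1.e-04 -1.e+00] 108.0 q7 0.0 pos [0.5517 0.1841 0.1383] F [3.33 0.95 3.35] T [ 0.265 -0.885  0.033]
```

```bash

python3 -m pendant '[[0,0.004,0.004,0,0,0,-1],[0,0.006,0.008,0,0,0,-1],[0,0.01,0.012,0,0,0,-1],[0,0.01,0.016,0,0,0,-1],[0,0.01,0.02,0,0,0,-1],[0,0.01,0.024,0,0,0,-1],[0,0.01,0.024,0,0,0,-1],[0,0.01,0.024,0,0,0,-1],[0,0.01,0.024,0,0,0,-1],[0,0.01,0.024,0,0,0,-1]]'
python3 -c "
from h import *
go(.5516,.1844,.141)"
```

```text
clock: 7.05
position: [0.5519, 0.1842, 0.137]
ee_rot: [0.588, 0.809, -0.0, -0.0]
ft_force: [-0.7, -0.1, 3.3]
grip_width: 0.453
grasp_force: 50.1
clock 7.05 units [ 0.006 -0.005 -0.08 ] tilt/yaw [-5.e-04 -1.e-04 -1.e+00] 108.0 q7 0.0 pos [0.5519 0.1842 0.137 ] F [-0.71 -0.09  3.33] T [-0.002  0.211 -0.019]
```

```bash

python3 -m pendant '[[0,0,0.002,0,0,0,-1],[0,0,0.005,0,0,0,-1],[0,0,0.008,0,0,0,-1],[0,0,0.01,0,0,0,-1],[0,0,0.013,0,0,0,-1],[0,0,0.016,0,0,0,-1],[0,0,0.018,0,0,0,-1],[0,0,0.02,0,0,0,-1],[0,0,0.02,0,0,0,-1],[0,0,0.02,0,0,0,-1]]'
python3 -c "
from h import *
go(.5516,.1844,.141)"
```

```text
clock: 8.3
position: [0.5521, 0.1842, 0.1361]
ee_rot: [0.588, 0.809, -0.0, -0.0]
ft_force: [-1.1, -1.1, 3.1]
grip_width: 0.452
grasp_force: 50.1
clock 8.3 units [ 0.006 -0.008 -0.099] tilt/yaw [-1.e-04  0.e+00 -1.e+00] 108.0 q7 0.0 pos [0.5521 0.1842 0.1361] F [-1.06 -1.12  3.13] T [-0.173  0.541 -0.016]
```

```bash

python3 -m pendant '[[0,0,0.002,0,0,0,-1],[0,0,0.005,0,0,0,-1],[0,-0.004,0.008,0,0,0,-1],[0,-0.004,0.01,0,0,0,-1],[0,-0.004,0.013,0,0,0,-1],[0,-0.004,0.016,0,0,0,-1],[0,-0.004,0.018,0,0,0,-1],[0,-0.004,0.02,0,0,0,-1],[0,-0.004,0.02,0,0,0,-1],[0,-0.004,0.02,0,0,0,-1]]'
python3 -c "
from h import *
go(.5516,.1844,.141)"
```

```text
clock: 9.55
position: [0.552, 0.1842, 0.1352]
ee_rot: [0.588, 0.809, 0.0, 0.0]
ft_force: [-0.3, -0.5, 2.4]
grip_width: 0.454
grasp_force: 50.1
clock 9.55 units [ 0.006 -0.007 -0.117] tilt/yaw [ 2.e-04  1.e-04 -1.e+00] 108.0 q7 0.0 pos [0.552  0.1842 0.1352] F [-0.32 -0.54  2.42] T [-0.078  0.284  0.035]
```

```bash

cat >> h.py <<'E'
def headz():
    p,d=manip.camera('side'); c=cloud('side',d); hsv=cv2.cvtColor(p,cv2.COLOR_RGB2HSV)
    return _hz(hsv,c)
def _hz(hsv,c):
    m=((hsv[...,0]<8)|(hsv[...,0]>172))&(hsv[...,1]>150)
    m&=(np.hypot(c[...,0]-.5517,c[...,1]-.1843)<.025)&(c[...,2]>.1)
    v=np.nonzero(m)[0]; z=c[...,2][m]; print('headrows',v.min(),np.percentile(v,[5,50,95]),v.max(),m.sum(),'z',np.percentile(z,[2,10,50,90]).round(4))
E
python3 - <<'E'
import h; from h import *
im=cv2.imread('side0raw.png'); h._hz(cv2.cvtColor(im,cv2.COLOR_BGR2HSV),cloud('side',np.load('side0.npy')))
headz()
E
```

```text
headrows 200 [202.  211.  220.4] 232 333 z [0.1185 0.1295 0.1489 0.157 ]
headrows 203 [205. 214. 224.] 225 265 z [0.1096 0.1206 0.1398 0.1501]
```

```bash

python3 -m pendant '[[0,0,0.002,0,0,0,-1],[0,0,0.005,0,0,0,-1],[0,0,0.008,0,0,0,-1],[0,0,0.01,0,0,0,-1],[0,0,0.013,0,0,0,-1],[0,0,0.016,0,0,0,-1],[0,0,0.018,0,0,0,-1],[0,0,0.02,0,0,0,-1],[0,0,0.02,0,0,0,-1],[0,0,0.02,0,0,0,-1]]'
python3 -c "
from h import *
go(.5516,.1844,.141);headz()"
```

```text
clock: 10.85
position: [0.552, 0.1842, 0.1341]
ee_rot: [0.588, 0.809, 0.0, -0.0]
ft_force: [-0.1, -0.2, 2.4]
grip_width: 0.451
grasp_force: 50.1
clock 10.85 units [ 0.006 -0.006 -0.137] tilt/yaw [ 1.e-04  1.e-04 -1.e+00] 108.0 q7 0.0 pos [0.552  0.1842 0.1341] F [-0.09 -0.16  2.4 ] T [-0.054  0.1   -0.049]
headrows 204 [205. 214. 224.] 232 272 z [0.1043 0.1193 0.1399 0.1494]
```

The head has dropped along with the tool (about 7 mm), so the grip isn't slipping. The spring force is as expected, so I'll continue in 1 mm steps.

```bash

python3 -m pendant '[[0,0,0.002,0,0,0,-1],[0,0,0.005,0,0,0,-1],[0,0,0.008,0,0,0,-1],[0,0,0.01,0,0,0,-1],[0,0,0.013,0,0,0,-1],[0,0,0.016,0,0,0,-1],[0,0,0.018,0,0,0,-1],[0,0,0.02,0,0,0,-1],[0,0,0.02,0,0,0,-1],[0,0,0.02,0,0,0,-1]]'
python3 -c "
from h import *
go(.5516,.1844,.141)"
```

```text
clock: 12.15
position: [0.552, 0.1842, 0.1331]
ee_rot: [0.588, 0.809, 0.0, -0.0]
ft_force: [-0.4, 0.5, 3.8]
grip_width: 0.451
grasp_force: 50.1
clock 12.15 units [ 0.005 -0.006 -0.158] tilt/yaw [ 1.e-04  1.e-04 -1.e+00] 108.0 q7 0.0 pos [0.552  0.1842 0.1331] F [-0.36  0.5   3.84] T [-0.036 -0.014 -0.007]
```

```bash

python3 -m pendant '[[0,0,0.002,0,0,0,-1],[0,0,0.003,0,0,0,-1],[0,0,0.005,0,0,0,-1],[0,0,0.006,0,0,0,-1],[0,0,0.008,0,0,0,-1],[0,0,0.01,0,0,0,-1],[0,0,0.012,0,0,0,-1],[0,0,0.014,0,0,0,-1],[0,0,0.014,0,0,0,-1],[0,0,0.014,0,0,0,-1]]'
python3 -c "
from h import *
go(.5516,.1844,.141)"
```

```text
clock: 13.4
position: [0.552, 0.1842, 0.1324]
ee_rot: [0.588, 0.809, 0.0, 0.0]
ft_force: [0.6, 0.1, 4.0]
grip_width: 0.454
grasp_force: 50.2
clock 13.4 units [ 0.007 -0.006 -0.172] tilt/yaw [ 1.e-04  1.e-04 -1.e+00] 107.9 q7 0.0 pos [0.552  0.1842 0.1324] F [0.6  0.13 3.96] T [ 0.004  0.012 -0.011]
```

```bash

python3 -m pendant '[[0,0,0.002,0,0,0,-1],[0,0,0.005,0,0,0,-1],[0,0,0.008,0,0,0,-1],[0,0,0.01,0,0,0,-1],[0,0,0.013,0,0,0,-1],[0,0,0.016,0,0,0,-1],[0,0,0.018,0,0,0,-1],[0,0,0.02,0,0,0,-1],[0,0,0.02,0,0,0,-1],[0,0,0.02,0,0,0,-1]]'
python3 -c "
from h import *
go(.5516,.1844,.141)"
```

```text
clock: 14.65
position: [0.552, 0.1842, 0.1314]
ee_rot: [0.588, 0.809, 0.0, -0.0]
ft_force: [1.3, -0.1, 4.1]
grip_width: 0.453
grasp_force: 50.2
clock 14.65 units [ 0.006 -0.006 -0.191] tilt/yaw [ 0.e+00  1.e-04 -1.e+00] 108.0 q7 0.0 pos [0.552  0.1842 0.1314] F [ 1.33 -0.11  4.09] T [0.028 0.004 0.039]
```

```bash

python3 -m pendant '[[0,0,0.002,0,0,0,-1],[0,0,0.005,0,0,0,-1],[0,0,0.008,0,0,0,-1],[0,0,0.01,0,0,0,-1],[0,0,0.013,0,0,0,-1],[0,0,0.016,0,0,0,-1],[0,0,0.018,0,0,0,-1],[0,0,0.02,0,0,0,-1],[0,0,0.02,0,0,0,-1],[0,0,0.02,0,0,0,-1]]'
python3 -c "
from h import *
go(.5516,.1844,.141)"
```

```text
clock: 15.9
position: [0.552, 0.1842, 0.1304]
ee_rot: [0.588, 0.809, 0.0, -0.0]
ft_force: [0.2, 0.4, 4.6]
grip_width: 0.451
grasp_force: 50.2
clock 15.9 units [ 0.006 -0.006 -0.212] tilt/yaw [ 0.e+00  1.e-04 -1.e+00] 108.0 q7 0.0 pos [0.552  0.1842 0.1304] F [0.22 0.39 4.6 ] T [-0.01  -0.021  0.022]
```

```bash

python3 -m pendant '[[0,0,0.002,0,0,0,-1],[0,0,0.005,0,0,0,-1],[0,0,0.008,0,0,0,-1],[0,0,0.01,0,0,0,-1],[0,0,0.013,0,0,0,-1],[0,0,0.016,0,0,0,-1],[0,0,0.018,0,0,0,-1],[0,0,0.02,0,0,0,-1],[0,0,0.02,0,0,0,-1],[0,0,0.02,0,0,0,-1]]'
python3 -c "
from h import *
go(.5516,.1844,.141)"
```

```text
clock: 17.15
position: [0.552, 0.1842, 0.1294]
ee_rot: [0.588, 0.809, 0.0, -0.0]
ft_force: [-0.5, -0.3, 5.4]
grip_width: 0.457
grasp_force: 50.2
clock 17.15 units [ 0.006 -0.006 -0.232] tilt/yaw [ 0.e+00  1.e-04 -1.e+00] 108.0 q7 0.0 pos [0.552  0.1842 0.1294] F [-0.54 -0.31  5.44] T [ 0.044 -0.013  0.001]
```

```bash

python3 -m pendant '[[0,0,0.002,0,0,0,-1],[0,0,0.003,0,0,0,-1],[0,0,0.005,0,0,0,-1],[0,0,0.006,0,0,0,-1],[0,0,0.008,0,0,0,-1],[0,0,0.01,0,0,0,-1],[0,0,0.012,0,0,0,-1],[0,0,0.014,0,0,0,-1],[0,0,0.014,0,0,0,-1],[0,0,0.014,0,0,0,-1]]'
python3 -c "
from h import *
go(.5516,.1844,.141)"
```

```text
clock: 18.4
position: [0.5519, 0.1842, 0.1287]
ee_rot: [0.588, 0.809, 0.0, -0.0]
ft_force: [-0.7, 0.2, 4.6]
grip_width: 0.455
grasp_force: 50.3
clock 18.4 units [ 0.005 -0.005 -0.246] tilt/yaw [ 0.e+00  1.e-04 -1.e+00] 108.0 q7 0.0 pos [0.5519 0.1842 0.1287] F [-0.67  0.19  4.6 ] T [ 0.023 -0.05  -0.   ]
```

Still only the spring (5.4 N was noise). Continuing.

```bash

python3 -m pendant '[[0,0,0.002,0,0,0,-1],[0,0,0.005,0,0,0,-1],[0,0,0.008,0,0,0,-1],[0,0,0.01,0,0,0,-1],[0,0,0.013,0,0,0,-1],[0,0,0.016,0,0,0,-1],[0,0,0.018,0,0,0,-1],[0,0,0.02,0,0,0,-1],[0,0,0.02,0,0,0,-1],[0,0,0.02,0,0,0,-1]]'
python3 -c "
from h import *
go(.5516,.1844,.141)"
```

```text
clock: 19.65
position: [0.552, 0.1842, 0.1278]
ee_rot: [0.588, 0.809, 0.0, -0.0]
ft_force: [0.2, -0.5, 5.3]
grip_width: 0.451
grasp_force: 50.3
clock 19.65 units [ 0.006 -0.006 -0.265] tilt/yaw [ 1.e-04  1.e-04 -1.e+00] 108.0 q7 0.01 pos [0.552  0.1842 0.1278] F [ 0.24 -0.46  5.26] T [-0.004  0.09   0.025]
```

```bash

python3 -m pendant '[[0,0,0.002,0,0,0,-1],[0,0,0.005,0,0,0,-1],[0,0,0.008,0,0,0,-1],[0,0,0.01,0,0,0,-1],[0,0,0.013,0,0,0,-1],[0,0,0.016,0,0,0,-1],[0,0,0.018,0,0,0,-1],[0,0,0.02,0,0,0,-1],[0,0,0.02,0,0,0,-1],[0,0,0.02,0,0,0,-1]]'
python3 -c "
from h import *
go(.5516,.1844,.141)"
```

```text
clock: 20.9
position: [0.552, 0.1843, 0.1275]
ee_rot: [0.588, 0.809, 0.0, -0.0]
ft_force: [-3.0, -0.8, 12.6]
grip_width: 0.452
grasp_force: 51.0
clock 20.9 units [ 0.006 -0.007 -0.269] tilt/yaw [ 3.e-04  5.e-04 -1.e+00] 108.0 q7 0.01 pos [0.552  0.1843 0.1275] F [-2.95 -0.75 12.62] T [-0.293  0.819 -0.005]
```

The hard stop is at 14 mm, with 12.6 N of push, inside 9–15 N. I'll turn anticlockwise (negative about tool z) while keeping it down.

```bash

python3 -m pendant '[[0,0,0,0,0,-0.3,-1],[0,-0.002,0,0,0,-0.7,-1],[0,-0.003,0,0,0,-1.1,-1],[0,-0.003,0,0,0,-1.5,-1],[0,-0.003,0,0,0,-1.9,-1],[0,-0.003,0,0,0,-2.3,-1],[0,-0.003,0,0,0,-2.7,-1],[0,-0.003,0,0,0,-3,-1],[0,-0.003,0,0,0,-3,-1],[0,-0.003,0,0,0,-3,-1]]'
python3 -c "
from h import *
go(.5516,.1844,.141)"
```

```text
clock: 22.15
position: [0.5524, 0.1844, 0.1275]
ee_rot: [0.407, 0.913, 0.001, 0.0]
ft_force: [-1.1, -0.0, 10.0]
grip_width: 0.452
grasp_force: 50.7
clock 22.15 units [ 0.01  -0.011 -0.269] tilt/yaw [ 1.4e-03  8.0e-04 -1.0e+00] 132.0 q7 0.4 pos [0.5524 0.1844 0.1275] F [-1.150e+00 -1.000e-02  1.005e+01] T [ 0.007  0.168 -0.05 ]
```

```bash

python3 -m pendant '[[0,0,0.001,0,0,-0.5,-1],[0,0,0.002,0,0,-1,-1],[0,0,0.002,0,0,-1.6,-1],[0,0,0.002,0,0,-2.2,-1],[0,0,0.002,0,0,-2.8,-1],[0,0,0.002,0,0,-3.4,-1],[0,0,0.002,0,0,-4,-1],[0,0,0.002,0,0,-4.4,-1],[0,0,0.002,0,0,-4.75,-1],[0,0,0.002,0,0,-4.75,-1]]'
python3 -c "
from h import *
go(.5516,.1844,.141)
p,d=manip.camera('side'); cv2.imwrite('pics/s2.png',cv2.resize(p[150:290,220:400,::-1],None,fx=4,fy=4,interpolation=cv2.INTER_CUBIC))"
```

```text
clock: 23.4
position: [0.5524, 0.1843, 0.1275]
ee_rot: [0.087, 0.996, 0.0, 0.001]
ft_force: [0.8, -0.1, 10.6]
grip_width: 0.452
grasp_force: 50.8
clock 23.4 units [ 0.016 -0.001 -0.27 ] tilt/yaw [ 1.6e-03  8.0e-04 -1.0e+00] 170.0 q7 1.04 pos [0.5524 0.1843 0.1275] F [ 0.76 -0.09 10.57] T [-0.129 -0.001  0.025]
```

```bash

python3 -m pendant '[[0,0,-0.01,0,0,0,-1],[0,0,-0.02,0,0,0,-1],[0,0,-0.03,0,0,0,-1],[0,0,-0.04,0,0,0,-1],[0,0,-0.06,0,0,0,-1],[0,0,-0.08,0,0,0,-1],[0,0,-0.1,0,0,0,-1],[0,0,-0.11,0,0,0,-1],[0,0,-0.12,0,0,0,-1],[0,0,-0.12,0,0,0,-1]]'
python3 -c "
from h import *
go(.5516,.1844,.141)"
```

```text
clock: 24.7
position: [0.5518, 0.1843, 0.1326]
ee_rot: [0.088, 0.996, 0.0, 0.0]
ft_force: [2.0, 2.0, 3.8]
grip_width: 0.451
grasp_force: 50.3
clock 24.7 units [ 0.005  0.002 -0.168] tilt/yaw [ 1.e-04  2.e-04 -1.e+00] 170.0 q7 1.04 pos [0.5518 0.1843 0.1326] F [1.96 2.02 3.83] T [ 0.516 -0.516  0.044]
```

```bash

python3 -m pendant '[[0,0,-0.02,0,0,0,-1],[0,0,-0.04,0,0,0,-1],[0,0,-0.06,0,0,0,-1],[0,0,-0.08,0,0,0,-1],[0,0,-0.1,0,0,0,-1],[0,0,-0.12,0,0,0,-1],[0,0,-0.14,0,0,0,-1],[0,0,-0.16,0,0,0,-1],[0,0,-0.18,0,0,0,-1],[0,0,-0.18,0,0,0,-1]]'
python3 -c "
from h import *
go(.5516,.1844,.141)"
```

```text
clock: 25.95
position: [0.5517, 0.184, 0.1416]
ee_rot: [0.088, 0.996, -0.0, -0.0]
ft_force: [1.7, 1.0, 1.6]
grip_width: 0.449
grasp_force: 50.2
clock 25.95 units [0.004 0.007 0.011] tilt/yaw [-2.e-04 -1.e-04 -1.e+00] 169.9 q7 1.04 pos [0.5517 0.184  0.1416] F [1.71 1.04 1.63] T [ 0.491 -0.494  0.068]
```

```bash

python3 -m pendant '[[0,0,-0.01,0,0,0,-1],[0,0,-0.02,0,0,0,-1],[0,0,-0.03,0,0,0,-1],[0,0,-0.04,0,0,0,-1],[0,0,-0.05,0,0,0,-1],[0,0,-0.06,0,0,0,-1],[0,0,-0.07,0,0,0,-1],[0,0,-0.08,0,0,0,-1],[0,0,-0.08,0,0,0,-1],[0,0,-0.08,0,0,0,-1]]'
python3 -c "
from h import *
go(.5516,.1844,.141)"
```

```text
clock: 27.2
position: [0.5518, 0.1841, 0.1456]
ee_rot: [0.088, 0.996, -0.0, -0.0]
ft_force: [2.0, 0.6, 1.0]
grip_width: 0.456
grasp_force: 50.2
clock 27.2 units [0.005 0.005 0.091] tilt/yaw [-1.e-04 -0.e+00 -1.e+00] 170.0 q7 1.04 pos [0.5518 0.1841 0.1456] F [2.01 0.59 1.01] T [ 0.234 -0.311  0.049]
```

It is unlocked and rising freely. Drawing it out.

```bash

python3 -m pendant '[[0,0,-0.05,0,0,0,-1],[0,0,-0.15,0,0,0,-1],[0,0,-0.3,0,0,0,-1],[0,0,-0.45,0,0,0,-1],[0,0,-0.65,0,0,0,-1],[0,0,-0.85,0,0,0,-1],[0,0,-1.1,0,0,0,-1],[0,0,-1.35,0,0,0,-1],[0,0,-1.5,0,0,0,-1],[0,0,-1.5,0,0,0,-1]]'
python3 - <<'E'
from h import *
go(.5222,-.1677,.22)
p,d=manip.camera('side'); cv2.imwrite('pics/s3.png',cv2.resize(p[130:290,220:400,::-1],None,fx=3.5,fy=3.5,interpolation=cv2.INTER_CUBIC))
E
```

```text
clock: 28.45
position: [0.5521, 0.1842, 0.2212]
ee_rot: [0.088, 0.996, 0.0, 0.0]
ft_force: [0.1, 0.6, -0.9]
grip_width: 0.454
grasp_force: 50.3
clock 28.45 units [-0.64  -7.035  0.021] tilt/yaw [ 9.e-04  5.e-04 -1.e+00] 170.0 q7 1.03 pos [0.5521 0.1842 0.2212] F [ 0.06  0.62 -0.94] T [-0.003  0.018 -0.082]
```

View pics/s3.png

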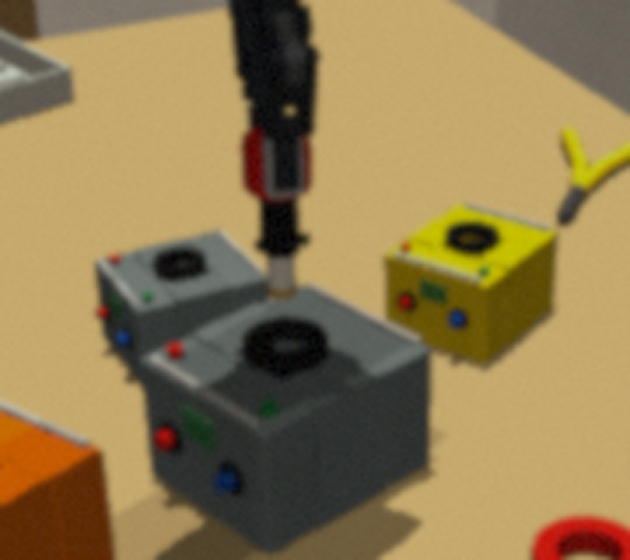

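The carrier is free above the collar, gripped and upright, with the fuse's lower end at about (283,293) in the crop. Next I'll refine the hole position from the stored pictures.

```bash
python3 - <<'E'
from h import *
u,v=np.meshgrid(range(640),range(480))
for n,b in(('top',(412,240,474,300)),('side',(325,328,412,415))):
    im=cv2.imread(n+'0raw.png'); c=cloud(n,np.load(n+'0.npy'))
    r=(u>b[0])&(u<b[2])&(v>b[1])&(v<b[3]); z=c[...,2]
    h=cv2.cvtColor(im,cv2.COLOR_BGR2HSV)
    top=r&(abs(z-.05)<.004)&(np.load(n+'0.npy')>0)&(h[...,0]>100)&(h[...,0]<130)
    k=np.uint8(top)*255
    cs,hi=cv2.findContours(k,cv2.RETR_CCOMP,cv2.CHAIN_APPROX_NONE)
    for q,x in zip(cs,hi[0]):
        if cv2.contourArea(q)>40:
            w=np.array([onplane(n,p,.05)[:2] for p in q[:,0].astype(float)])
            rr=cv2.minAreaRect((w*1000).astype(np.float32)); print(n,'hole' if x[3]>=0 else 'outer',np.round(rr[0],1),np.round(rr[1],1),round(rr[2],1))
            if x[3]>=0: print('  circle',[np.round(t,1) for t in cv2.minEnclosingCircle((w*1000).astype(np.float32))])
E
```

```text
top outer [ 521.7 -167. ] [90.1 90.9] 10.0
top hole [ 521.4 -167.4] [31.2 30.1] 67.4
  circle [array([ 522.4, -168.3]), np.float64(17.1)]
side outer [ 522.  -168.8] [92.6 93.3] 9.9
side hole [ 522.  -169.1] [26.6 27.8] 8.7
  circle [array([ 521.6, -168.7]), np.float64(14.7)]
```

```bash

python3 -m pendant '[[-0.04,-0.4,0,0,0,0,-1],[-0.1,-1.1,0,0,0,0,-1],[-0.18,-2,0,0,0,0,-1],[-0.27,-3,0,0,0,0,-1],[-0.36,-4,0,0,0,0,-1],[-0.45,-5,0,0,0,0,-1],[-0.54,-5.9,0,0,0,0,-1],[-0.6,-6.6,0,0,0,0,-1],[-0.63,-6.95,0,0,0,0,-1],[-0.633,-7.04,0,0,0,0,-1]]'
python3 - <<'E'
from h import *
go(.5218,-.168,.22)
E
python3 -m pendant '[[0,0,0.05,0,0,0,-1],[0,0,0.15,0,0,0,-1],[0,0,0.25,0,0,0,-1],[0,0,0.4,0,0,0,-1],[0,0,0.55,0,0,0,-1],[0,0,0.7,0,0,0,-1],[0,0,0.85,0,0,0,-1],[0,0,0.95,0,0,0,-1],[0,0,1,0,0,0,-1],[0,0,1,0,0,0,-1]]'
python3 - <<'E'
from h import *
go(.5218,-.168,.17)
p,d=manip.camera('side'); cv2.imwrite('pics/s4.png',cv2.resize(p[220:420,290:450,::-1],None,fx=3,fy=3,interpolation=cv2.INTER_CUBIC))
p,d=manip.camera('top'); cv2.imwrite('pics/t4.png',cv2.resize(p[220:320,390:490,::-1],None,fx=5,fy=5,interpolation=cv2.INTER_CUBIC))
E
```

```text
clock: 29.75
position: [0.5211, -0.1688, 0.2203]
ee_rot: [0.088, 0.996, 0.0, -0.0]
ft_force: [-0.2, -0.1, -2.0]
grip_width: 0.454
grasp_force: 50.4
clock 29.75 units [-0.012  0.018  0.007] tilt/yaw [-5.e-04  2.e-04 -1.e+00] 169.9 q7 1.69 pos [ 0.5211 -0.1688  0.2203] F [-0.19 -0.11 -1.95] T [-0.05  -0.048 -0.001]
clock: 31.0
position: [0.5215, -0.168, 0.1705]
ee_rot: [0.088, 0.996, 0.0, -0.0]
ft_force: [-0.9, -0.2, -1.2]
grip_width: 0.446
grasp_force: 50.4
clock 31.0 units [-0.006  0.001  0.01 ] tilt/yaw [-1.e-04  1.e-04 -1.e+00] 170.0 q7 1.7 pos [ 0.5215 -0.168   0.1705] F [-0.9  -0.21 -1.21] T [-0.027  0.026  0.039]
```

View pics/s4.png

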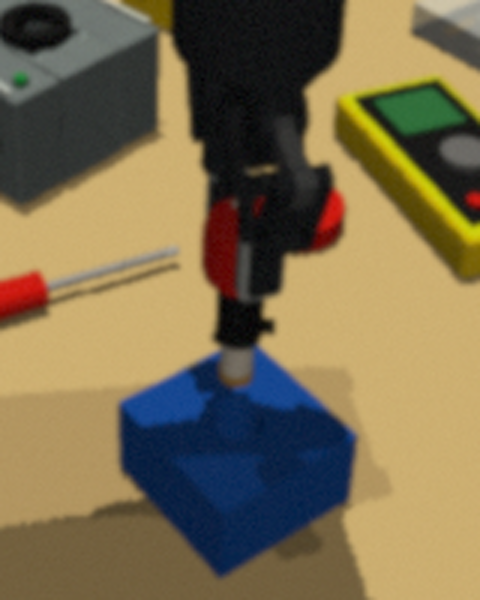

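The fuse end (236,382 in the crop) is above the hole (238,418) and centred. Lowering gently.

```bash

python3 -m pendant '[[0,0,0.1,0,0,0,-1],[0,0,0.2,0,0,0,-1],[0,0,0.3,0,0,0,-1],[0,0,0.4,0,0,0,-1],[0,0,0.5,0,0,0,-1],[0,0,0.6,0,0,0,-1],[0,0,0.7,0,0,0,-1],[0,0,0.8,0,0,0,-1],[0,0,0.85,0,0,0,-1],[0,0,0.85,0,0,0,-1]]'
python3 - <<'E'
from h import *
go(.5218,-.168,.1035)
E
```

```text
clock: 32.35
position: [0.5215, -0.168, 0.1279]
ee_rot: [0.088, 0.996, 0.0, -0.0]
ft_force: [-0.1, -1.1, -1.2]
grip_width: 0.453
grasp_force: 50.4
clock 32.35 units [-0.006  0.     0.488] tilt/yaw [-2.e-04  1.e-04 -1.e+00] 170.0 q7 1.72 pos [ 0.5215 -0.168   0.1279] F [-0.08 -1.12 -1.16] T [ 0.062 -0.056 -0.003]
```

Fuse in the hole with no contact. The stem enters next (about 17 mm, slowly), and I'll shift x by −0.006.

```bash

python3 -m pendant '[[-0.003,0,0.03,0,0,0,-1],[-0.006,0,0.07,0,0,0,-1],[-0.006,0,0.11,0,0,0,-1],[-0.006,0,0.15,0,0,0,-1],[-0.006,0,0.19,0,0,0,-1],[-0.006,0,0.23,0,0,0,-1],[-0.006,0,0.26,0,0,0,-1],[-0.006,0,0.28,0,0,0,-1],[-0.006,0,0.3,0,0,0,-1],[-0.006,0,0.3,0,0,0,-1]]'
python3 - <<'E'
from h import *
go(.5218,-.168,.1035)
E
```

```text
clock: 33.6
position: [0.5218, -0.168, 0.113]
ee_rot: [0.088, 0.996, 0.0, -0.0]
ft_force: [-0.5, 0.2, -0.5]
grip_width: 0.449
grasp_force: 50.4
clock 33.6 units [0.001 0.    0.19 ] tilt/yaw [-1.e-04  1.e-04 -1.e+00] 170.0 q7 1.73 pos [ 0.5218 -0.168   0.113 ] F [-0.52  0.23 -0.49] T [-0.008 -0.005 -0.018]
```

```bash

python3 -m pendant '[[0,0,0.015,0,0,0,-1],[0,0,0.03,0,0,0,-1],[0,0,0.045,0,0,0,-1],[0,0,0.06,0,0,0,-1],[0,0,0.075,0,0,0,-1],[0,0,0.09,0,0,0,-1],[0,0,0.105,0,0,0,-1],[0,0,0.12,0,0,0,-1],[0,0,0.13,0,0,0,-1],[0,0,0.13,0,0,0,-1]]'
python3 - <<'E'
from h import *
go(.5218,-.168,.1035)
E
```

```text
clock: 34.85
position: [0.5218, -0.168, 0.1065]
ee_rot: [0.088, 0.996, 0.0, -0.0]
ft_force: [-0.6, 0.1, -1.4]
grip_width: 0.45
grasp_force: 50.4
clock 34.85 units [0.   0.   0.06] tilt/yaw [-1.e-04  1.e-04 -1.e+00] 170.0 q7 1.73 pos [ 0.5218 -0.168   0.1065] F [-0.61  0.11 -1.44] T [-0.019 -0.019  0.   ]
```

Stem is inside, so I'll feel for the seat.

```bash

python3 -m pendant '[[0,0,0.006,0,0,0,-1],[0,0,0.012,0,0,0,-1],[0,0,0.018,0,0,0,-1],[0,0,0.024,0,0,0,-1],[0,0,0.03,0,0,0,-1],[0,0,0.036,0,0,0,-1],[0,0,0.042,0,0,0,-1],[0,0,0.048,0,0,0,-1],[0,0,0.05,0,0,0,-1],[0,0,0.05,0,0,0,-1]]'
python3 - <<'E'
from h import *
go(.5218,-.168,.1035)
E
```

```text
clock: 36.1
position: [0.5219, -0.1681, 0.1041]
ee_rot: [0.088, 0.996, 0.0, 0.0]
ft_force: [0.3, -0.5, -1.6]
grip_width: 0.452
grasp_force: 50.4
clock 36.1 units [0.001 0.001 0.012] tilt/yaw [ 0.e+00  1.e-04 -1.e+00] 170.0 q7 1.73 pos [ 0.5219 -0.1681  0.1041] F [ 0.26 -0.5  -1.56] T [ 0.046  0.018 -0.014]
```

```bash

python3 -m pendant '[[0,0,0.003,0,0,0,-1],[0,0,0.006,0,0,0,-1],[0,0,0.009,0,0,0,-1],[0,0,0.012,0,0,0,-1],[0,0,0.015,0,0,0,-1],[0,0,0.018,0,0,0,-1],[0,0,0.02,0,0,0,-1],[0,0,0.02,0,0,0,-1],[0,0,0.02,0,0,0,-1],[0,0,0.02,0,0,0,-1]]'
python3 - <<'E'
from h import *
go(.5218,-.168,.1035)
E
```

```text
clock: 37.35
position: [0.5222, -0.1681, 0.1039]
ee_rot: [0.088, 0.996, 0.0, 0.0]
ft_force: [-3.1, 0.8, 9.2]
grip_width: 0.457
grasp_force: 51.3
clock 37.35 units [0.009 0.    0.007] tilt/yaw [ 1.e-03  1.e-04 -1.e+00] 169.9 q7 1.73 pos [ 0.5222 -0.1681  0.1039] F [-3.09  0.77  9.15] T [0.215 0.64  0.007]
```

It is seated (contact at 9 N). Ease off 0.8 mm and release slowly.

```bash

python3 -m pendant '[[0,0,-0.008,0,0,0,-1],[0,0,-0.016,0,0,0,-1],[0,0,-0.016,0,0,0,-1],[0,0,-0.016,0,0,0,-0.1],[0,0,-0.016,0,0,0,-0.05],[0,0,-0.016,0,0,0,0],[0,0,-0.016,0,0,0,0.1],[0,0,-0.016,0,0,0,0.3],[0,0,-0.016,0,0,0,0.4],[0,0,-0.016,0,0,0,0.4]]' 20
python3 - <<'E'
from h import *
go(.5218,-.168,.22)
p,d=manip.camera('side'); cv2.imwrite('pics/s5.png',cv2.resize(p[220:420,290:450,::-1],None,fx=3,fy=3,interpolation=cv2.INTER_CUBIC))
E
```

```text
clock: 38.6
position: [0.5219, -0.168, 0.1039]
ee_rot: [0.088, 0.996, 0.0, 0.0]
ft_force: [0.4, -0.4, -0.1]
grip_width: 0.697
grasp_force: 0.0
clock 38.6 units [ 1.000e-03  0.000e+00 -2.322e+00] tilt/yaw [ 0.e+00  1.e-04 -1.e+00] 170.0 q7 1.73 pos [ 0.5219 -0.168   0.1039] F [ 0.4  -0.39 -0.11] T [-0.066  0.016  0.018]
```

View pics/s5.png

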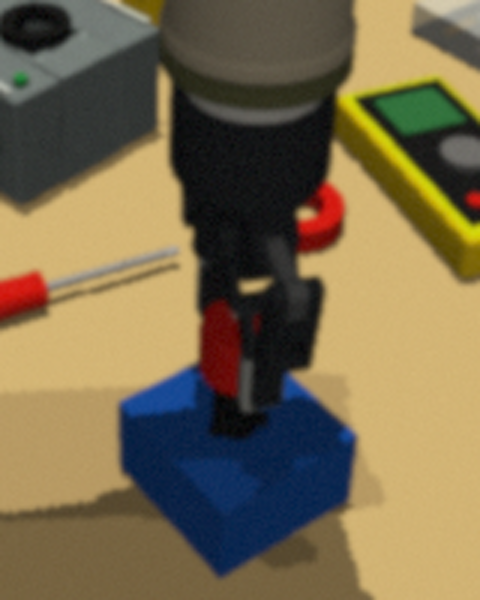

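The fingers are open, with the carrier sitting on its lugs at (238,425). Withdrawing straight up.

```bash

python3 -m pendant '[[0,0,-0.05,0,0,0,0.5],[0,0,-0.15,0,0,0,0.5],[0,0,-0.3,0,0,0,0.5],[0,0,-0.5,0,0,0,0.5],[0,0,-0.75,0,0,0,0.5],[0,0,-1.05,0,0,0,0.5],[0,0,-1.4,0,0,0,0.5],[0,0,-1.8,0,0,0,0.5],[0,0,-2.2,0,0,0,0.5],[0,0,-2.3,0,0,0,0.5]]'
python3 - <<'E'
from h import *
go(.5218,-.168,.22)
p,d=manip.camera('side'); cv2.imwrite('pics/s6.png',cv2.resize(p[180:420,230:490,::-1],None,fx=2.5,fy=2.5,interpolation=cv2.INTER_CUBIC))
c=cloud('side',d); h=cv2.cvtColor(p,cv2.COLOR_RGB2HSV)
m=((h[...,0]<8)|(h[...,0]>172))&(h[...,1]>150)&(np.hypot(c[...,0]-.5218,c[...,1]+.168)<.03)
print('head z max',np.percentile(c[m][:,2],[5,98]),'want .086-.118')
E
```

```text
clock: 39.9
position: [0.5225, -0.1682, 0.2208]
ee_rot: [0.088, 0.996, 0.0, 0.001]
ft_force: [-0.1, 0.1, -0.8]
grip_width: 0.747
grasp_force: 0.0
clock 39.9 units [0.015 0.002 0.016] tilt/yaw [ 2.6e-03 -2.0e-04 -1.0e+00] 169.9 q7 1.69 pos [ 0.5225 -0.1682  0.2208] F [-0.11  0.08 -0.83] T [-0.045  0.013 -0.041]
head z max [0.09007286 0.1198053 ] want .086-.118
```

View pics/s6.png

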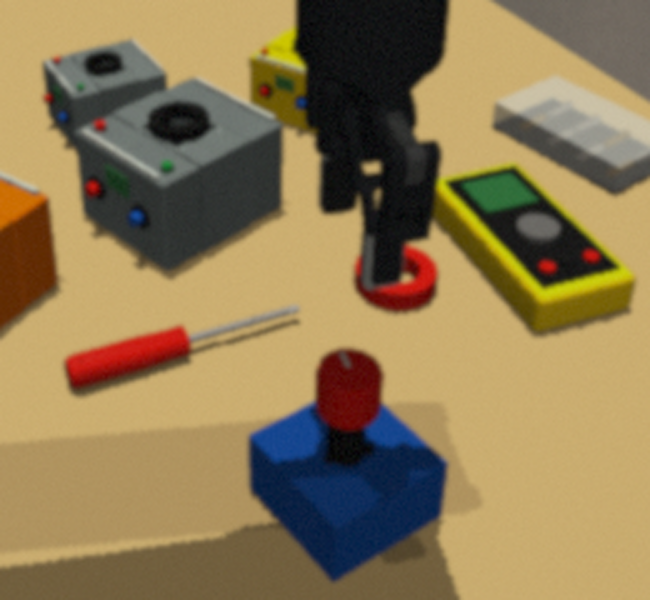

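The carrier hangs upright in the stand (head at 349,390 in the crop) and the gripper is clear. The tape, meter and screwdriver have not been moved.

```bash
python3 -c "
from workcell import manip
print(manip.hand_in())"
```

```text
the job is handed in; nothing more can be done
None
```

The fuse carrier was unlocked at its stop (14 mm down, about 13 N of push), drawn out and hung upright on its lugs in the blue stand, and the job was handed in at about 40 s, though hand-in returned no verdict.

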